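# Get the bench anvil out from behind the polish tins

## Robot

A 7-joint arm with a two-finger parallel gripper is mounted at the origin on the work surface. World frame = base frame: x ahead of the robot, y to its left, z up, the work surface at z = 0. Lengths are in mm, angles in rad, forces in N, time in s.
With the tool pointing down it reaches from about 400 to 875 mm from the base axis. Payload 6.5 kg.
Tool frame: the origin (TCP) lies on the centre line of the jaws, within the pads' length; the fingertips stand 14 mm ahead of it and the grasp point (between the pads) lies 5 mm behind it (robot.tcp_to_tips is the distance from the TCP to the fingertips, in mm); z points along the fingers, y is the line along which they close (so a half turn about z gives the same grasp; the last joint's range is limited). The gripper opens to 85 mm and grips with 20 to 120 N. Pads are 22 mm wide; open, the fingers measure 114 mm over their backs; the gripper's body (76 mm by 85 mm) begins 54 mm behind the grasp point. The pads swing forward as they close: fully open they stand 13 mm farther back than shut.
Start: joints at [1.057, 0.536, -0.004, 1.538, 0.003, 1.067, -0.071], TCP at [281.434, -585.905, 220.09] pointing down, gripper open.
Joint ranges: [-2.7, 2.7], [-0.37, 2.16], [-1.27, 1.26], [0.24, 2.4], [-1.31, 4.45], [0.19, 1.91], [-2.76, 2.76]. Speed limits (rad/s): [2.39, 2.39, 3.14, 3.14, 3.14, 3.14, 3.14].

## Interface

Orientations are given as a unit quaternion [w, x, y, z].
In Python, from cell import state, imaging, order, robot gives the robot as it stands. The module is installed in compiled form; this text tells all that it offers.
- The arm moves only by the shell command python3 -m handwheel 'ROWS' [FORCE]. ROWS is JSON, a list that holds one entry, the list of rows, each a list of 5 numbers: the shift along the tool's x, y, z in cm, then the turn about the tool's z in degrees, then the opening, from 0 (shut) to 1 (fully open). In form: [[[x, y, z, twist, hand], ...]]. A call has 1 to 8 rows; each row is the pose to reach, as a shift and turn from the pose commanded when the call began, along the tool's axes at that moment; what a row does not reach only later rows make up. A row lasts 1/10 s, in which the tool goes at most 50 mm and 8.59 degrees, less where a joint would pass 70% of its speed; a pose out of reach is approached as far as the arm can. A call with a gripper value outside its range is refused whole. The fingers move at their own pace and stop on an object; FORCE is the grip in N (left out, the last holds). Time passes only in rows, so rows that repeat a pose let the fingers close. It gives the time, the measured TCP pose, the force, the opening and the grip force at its end, in the units of the state.
- state(): the state, without advancing time (a new reading comes with each control period).
- imaging.snapshot(name): name is "scene" or "top" or "wrist"; returns the picture (420x560x3 uint8, red, green, blue); there is no depth.
- imaging.camera_info(name): a dict with "fx", "fy", "cx", "cy" (pixels), "distortion" ([k1, k2, p1, p2, k3] as OpenCV has them; the pictures are not rectified), "R" (3x3) and "t" (3): a world point X has camera coordinates R X + t. Camera axes: x right, y down, z forward; pixel columns grow to the right and rows downward; lengths in mm; the calibration is good to about 2 mm. A picture is of the moment at which its call begins: read the wrist's pose just before it. camera_info takes no time and is no camera call; for the wrist camera it gives the pose at the moment of the call.
- order.close_job(): hands the job in; it is judged then, once.
The state is a dict: "time": time; "q": joint angles; "joint_vel": joint speeds; "joint_torque": joint torques, N m; "eef_pos": TCP position; "eef_rot": TCP orientation; "force": force on the tool from outside, world axes, zero at the start; "moment": the same for the moment, N m; "grip_width": finger opening in mm; "grip_force": force on a finger pad.
Only numpy, scipy, OpenCV 4.12 (cv2) and the standard library are available. Lean on these libraries where they do the work, as an engineer would, in place of code of your own. Each camera call takes 0.05 s, during which the arm holds its last target. There are 200 camera calls.

## Task

The little steel anvil stands in the wooden stall behind the red tin and the blue tin: first stand both tins, upright, on the green side mat, then fetch the anvil and stand it on the black chasing block, its foot in the middle of the silvery plate and its length along the plate. Only after that put each tin back upright in the stall, in the middle of the painted disc of its own colour. Do not shift or upset the amber oil bottle that also stands in the stall.

Things in the scene. Friction and masses are not known exactly. Their poses are not given: they have to be found in the camera images.
- red_tin: red-labelled, red-lidded metal tin, loose: upright cylinder 57 mm in diameter, 120 mm tall, about 0.25 kg, starts standing on the red disc. Origin: centre of its underside, z up along its axis; its x and y mean nothing. Grip it by the upper part, across any diameter.
- blue_tin: blue-labelled, blue-lidded metal tin, the same in size and weight, starts standing on the blue disc. Origin: centre of its underside, z up.
- anvil: dark steel horn anvil, loose, 0.45 kg, 44 mm tall, close behind the tins (no room to grip it while they stand there), lying across the stall. Origin: centre of the foot's underside (foot 60 x 34 mm); x along its length to the horn, z up. Body with bright face: 66 mm along x, 24 mm wide in y, 24 to 44 mm above the underside, centred over the origin; grip it across y. Horn: x = 33 to 67 mm.
- red_pad: red painted disc (flat), 74 mm in diameter, on the stall's floor under the red tin; fixed. Origin: its centre at the floor's height, on which the tin stands; x points to the stall's back, where the anvil is, y along the row of the two discs (centres 92 mm apart), z up.
- stall: fixed wooden tray, 190 mm in x, 250 mm in y, floor 6 mm thick, open towards the robot; 8 mm thick walls, 30 mm high, at the back (+x) and both sides. Origin: centre of its underside, x to its back, z up. Discs' centres at x = -35, y = +-46 mm; the anvil starts at about x = 20 mm, its length along y, horn to +y.
- blue_pad: blue painted disc on the stall's floor, 74 mm in diameter, under the blue tin; origin and axes as the red disc's. Either disc may be the left one.
- mat: green side mat, a fixed flat rectangle 200 mm (its x) by 120 mm (its y), 3 mm thick, on the table to the left or right of the stall. Origin: centre of its underside, z up. Both tins fit on it side by side, for instance 50 mm either side of the centre along x.
- block: black chasing block, fixed, 200 mm (its x) by 120 mm (its y), 40 mm high, on the other side of the stall from the mat; in the middle of its top a silvery plate, flush to within 0.5 mm, 120 mm along x and 56 mm along y. Origin: centre of the underside, z up; the anvil is to stand 40 mm above it with its length along the block's x, horn either way.
- oil_bottle: amber glass bottle with a black cap, 36 mm in diameter, 70 mm tall, standing loose in the stall beside its right-hand (-y) wall: leave it there. Origin: centre of its underside, z up.

How it is judged:
By the outcome, as a careful person would: the job done as asked, in the order asked, and still so for the second after the job is handed in, with the robot touching nothing.
It also fails if it takes over 133 s, if anything falls off the work surface, if the arm or the gripper's body presses on something with over 40 N, if the wrist force passes 120 N, or if a joint passes its speed limit or range.

## Working session

There is one attempt and no reset: what is moved stays moved. The work goes in short steps, Python scripts to look and compute and a shell command to move; the robot and the scene stay as the last step left them, time stands still between calls to the robot, and variables do not carry over. Pictures are saved under pics/ and viewed, at most 14 in all, crops included, and the job is handed in when it is done.

```bash
mkdir -p pics; ls; python3 - <<'E'
from cell import state, imaging
import cv2, numpy as np
np.set_printoptions(precision=4,suppress=True)
s=state(); print(s['time'],s['eef_pos'],s['eef_rot'],s['grip_width'])
for n in("scene","top"):
    cv2.imwrite(f"pics/{n}0.png",imaging.snapshot(n)[:,:,::-1])
    print(n,imaging.camera_info(n))
E
```

```text
pics
0.0 [ 281.1374 -585.3239  219.1863] [-0.0008  0.975   0.2221 -0.0003] 85.19881368174035
scene {'fx': 404.0983500941639, 'fy': 404.0983500941639, 'cx': 287.3847953894858, 'cy': 214.988996608049, 'distortion': array([-0.0105,  0.    ,  0.    ,  0.    ,  0.    ]), 'R': array([[-0.8323,  0.5541, -0.0149],
       [ 0.3138,  0.4489, -0.8367],
       [-0.4569, -0.701 , -0.5475]]), 't': array([ 471.6868, -150.1392, 1152.6292])}
top {'fx': 421.3060881844467, 'fy': 421.3060881844467, 'cx': 271.66991690515124, 'cy': 207.5729936085993, 'distortion': array([-0.0459,  0.    ,  0.    ,  0.    ,  0.    ]), 'R': array([[-0.03  , -0.9992,  0.0268],
       [-0.9811,  0.0244, -0.1918],
       [ 0.191 , -0.0321, -0.9811]]), 't': array([  2.4744, 584.8851, 828.6941])}
```

View pics/top0.png

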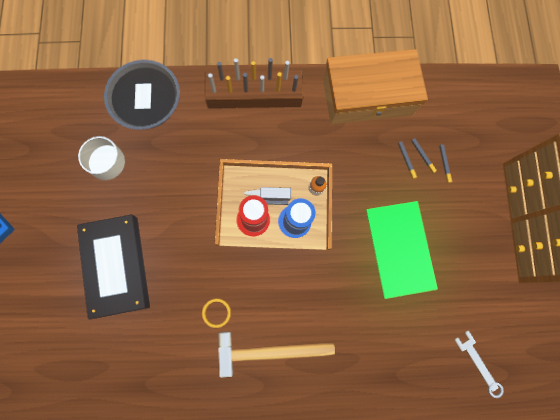

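View pics/scene0.png

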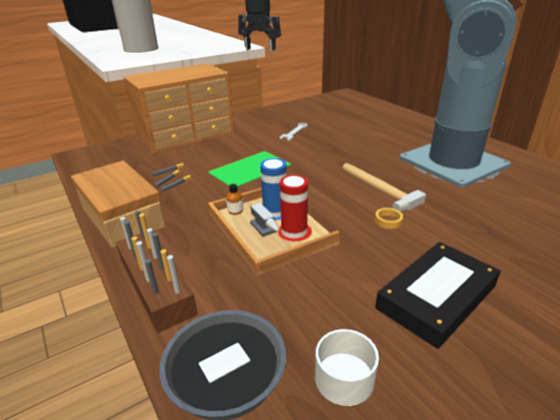

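The top view has +x up and +y left: the red tin is on the left (254,211) and the blue on the right (301,213). The anvil is behind them at (270,194) with its horn to the left, the bottle is at (318,185), the mat is on the right at about (402,250) and the block plate is at (110,266).

```bash
cat > h.py <<'E'
import cv2, numpy as np
from scipy.spatial.transform import Rotation as Rn
from cell import state, imaging
np.set_printoptions(precision=1,suppress=True)
def world(ci,px,z):
    K=np.array([[ci['fx'],0,ci['cx']],[0,ci['fy'],ci['cy']],[0,0,1]])
    u=cv2.undistortPoints(np.array(px,float).reshape(-1,1,2),K,np.array(ci['distortion'])).reshape(-1,2)
    R=np.array(ci['R']);c=-R.T@np.array(ci['t'])
    d=np.c_[u,np.ones(len(u))]@R
    return c+d*((z-c[2])/d[:,2])[:,None]
def pix(ci,X):
    K=np.array([[ci['fx'],0,ci['cx']],[0,ci['fy'],ci['cy']],[0,0,1]])
    return cv2.projectPoints(np.array(X,float).reshape(-1,3),cv2.Rodrigues(np.array(ci['R']))[0],np.array(ci['t']),K,np.array(ci['distortion']))[0].reshape(-1,2)
def blob(mask):
    n,l,s,c=cv2.connectedComponentsWithStats(mask.astype(np.uint8))
    i=1+np.argmax(s[1:,4]); return (l==i).astype(np.uint8)
def rect(mask):
    cs,_=cv2.findContours(blob(mask),cv2.RETR_EXTERNAL,cv2.CHAIN_APPROX_NONE)
    return max(cs,key=cv2.contourArea).reshape(-1,2)
def minrect(P):
    (c,s,a)=cv2.minAreaRect(P[:,:2].astype(np.float32)); 
    if s[0]<s[1]: s=s[::-1];a+=90
    return np.array(c),np.array(s),(a+90)%180-90
def tool():
    s=state();w,x,y,z=s['eef_rot'];R=Rn.from_quat([x,y,z,w]).as_matrix()
    return np.array(s['eef_pos']),R
def go(x,y,z,yaw):
    "shift (cm) and twist (deg) to bring TCP to x,y,z with tool y line at world angle yaw (deg)"
    p,R=tool(); sh=R.T@(np.array([x,y,z])-p)/10
    cur=np.degrees(np.arctan2(R[1,1],R[0,1])); d=(cur-yaw+90)%180-90   # tool z down: +twist lowers yaw
    print('shift cm',np.round(sh,2),'twist',round(d,1),'q7',round(state()['q'][6],2),'t',state()['time'])
E
python3 - <<'E'
from h import *
im=imaging.snapshot('top').astype(int);ci=imaging.camera_info('top')
r,g,b=im[...,0],im[...,1],im[...,2]
print('mat',minrect(world(ci,rect((g>180)&(r<90)&(b<110)),3)))
w=(im.min(2)>190); w[:,:80]=0;w[:220]=0;w[:,140:]=0
print('plate',minrect(world(ci,rect(w),40)))
w=(im.min(2)>190); w[:190]=0;w[235:]=0
for nm,a,e in(('red',236,274),('blue',280,322)):
    m=w.copy();m[:,:a]=0;m[:,e:]=0;P=rect(m);(c,rad)=cv2.minEnclosingCircle(P.astype(np.float32));print(nm,c,rad,world(ci,[c],126))
print('stall rim',world(ci,[(219,161),(332,165),(331,249),(217,246)],[36,36,6,6][0]))
print('anvil top',world(ci,[(260,188),(291,188),(291,200),(260,199),(246,193)],50)); print('cap',world(ci,[(319,181)],76))
p,R=tool();print(p);print(R)
E
```

```text
mat (array([ 557.7, -291.2]), array([119.3,  74.5]), -82.35738182067871)
plate (array([473.9, 326.7]), array([119.1,  55.1]), 9.677865982055664)
red (252.9375, 209.3125) 10.203117370605469 [[568.7  24.9 126. ]]
blue (300.2742004394531, 212.11289978027344) 10.145371437072754 [[560.9 -66.4 126. ]]
stall rim [[ 695.7   98.2   36. ]
 [ 681.1 -150.3   36. ]
 [ 496.1 -137.4   36. ]
 [ 509.1  103.5   36. ]]
anvil top [[629.2   9.8  50. ]
 [627.6 -56.5  50. ]
 [601.4 -55.4  50. ]
 [605.2  10.4  50. ]
 [619.   39.9  50. ]]
cap [[ 635.  -113.5   76. ]]
[ 281.2 -585.5  219.4]
[[ 0.9  0.4 -0. ]
 [ 0.4 -0.9  0. ]
 [-0.  -0.  -1. ]]
```

```bash
python3 - <<'E'
from h import *
ci=imaging.camera_info('top')
P=world(ci,[(367,209),(419,202),(437,290),(385,298)],3);print(P,P.mean(0),minrect(P))
go(561,-66,230,-5)
E
```

```text
[[ 586.6 -229.6    3. ]
 [ 599.8 -350.4    3. ]
 [ 402.3 -372.     3. ]
 [ 389.4 -255.     3. ]] [ 494.5 -301.8    3. ] (array([ 494.4, -300.8]), array([198.8, 121.5]), 6.231152057647705)
shift cm [ 47.7 -34.7  -1. ] twist -59.3 q7 -0.07 t 0.15
```

```bash
R='x'; python3 -m handwheel '[[[47.7,-34.7,-1,-59.3,1],[47.7,-34.7,-1,-59.3,1],[47.7,-34.7,-1,-59.3,1],[47.7,-34.7,-1,-59.3,1],[47.7,-34.7,-1,-59.3,1],[47.7,-34.7,-1,-59.3,1],[47.7,-34.7,-1,-59.3,1],[47.7,-34.7,-1,-59.3,1]]]' 40; python3 - <<'E'
from h import *
go(561,-66,230,-5)
E
```

```text
time: 0.95
eef_pos: [471.5, -232.0, 226.9]
eef_rot: [0.0, 0.736, 0.677, -0.0]
force: [1.1, -0.6, -0.6]
grip_width: 85.4
grip_force: 0.0
shift cm [17.3  7.5 -0.3] twist 0.2 q7 0.16 t 0.95
```

```bash
python3 -m handwheel '[[[17.3,7.5,-0.3,0.2,1],[17.3,7.5,-0.3,0.2,1],[17.3,7.5,-0.3,0.2,1],[17.3,7.5,-0.3,0.2,1],[17.3,7.5,-0.3,0.2,1],[17.3,7.5,-0.3,0.2,1],[17.3,7.5,-0.3,0.2,1]]]'; python3 - <<'E'
from h import *
go(561,-66,230,-5)
ci=imaging.camera_info('wrist');im=imaging.snapshot('wrist');cv2.imwrite('pics/w1.png',im[:,:,::-1])
print(-np.array(ci['R']).T@ci['t'])
print(pix(ci,[(561,-66,126),(569,25,126),(616,-23,50)]))
E
```

```text
time: 1.65
eef_pos: [560.3, -69.8, 229.5]
eef_rot: [-0.0, 0.739, 0.673, -0.001]
force: [0.3, -0.4, -0.4]
grip_width: 85.4
grip_force: 0.0
shift cm [ 0.4  0.  -0.1] twist -0.4 q7 -0.21 t 1.65
[568.1   8.4 384. ]
[[279.5 193.7]
 [278.7  60.8]
 [336.5 118.4]]
```

View pics/w1.png

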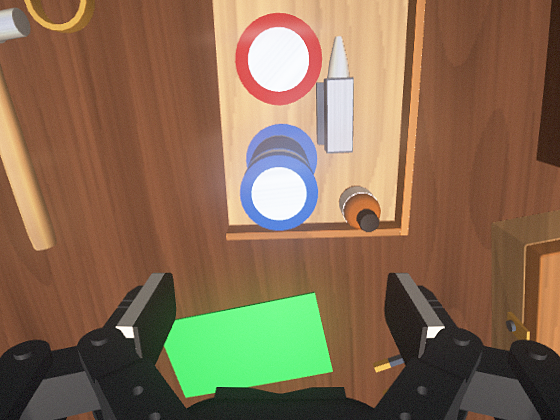

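The wrist view agrees with the predictions: blue lid (279,193), red lid (279,60), anvil body centre (340,115). Grasping the blue tin.

```bash
python3 -m handwheel '[[[0.4,0,5,0,1],[0.4,0,10,0,1],[0.4,0,13.2,0,1],[0.4,0,13.2,0,1],[0.4,0,13.2,0,0.5],[0.4,0,13.2,0,0.5],[0.4,0,13.2,0,0.5],[0.4,0,13.2,0,0.5]]]' 40; python3 - <<'E'
from h import *
go(561,-66,97,-5)
E
```

```text
time: 2.5
eef_pos: [563.0, -64.5, 100.6]
eef_rot: [0.002, 0.739, 0.674, 0.001]
force: [-1.1, 0.4, 4.1]
grip_width: 54.1
grip_force: 41.2
shift cm [-0.2 -0.2  0.4] twist -0.3 q7 -0.3 t 2.5
```

```bash
python3 -m handwheel '[[[0,0,-2,0,0.5],[0,0,-5,0,0.5],[0,0,-9,0,0.5],[0,0,-13,0,0.5],[0,0,-13,0,0.5],[0,0,-13,0,0.5]]]'; python3 - <<'E'
from h import *
go(544,-296,227,6)
go(544,-296,227,-5)
E
```

```text
time: 3.1
eef_pos: [562.2, -64.3, 229.9]
eef_rot: [0.002, 0.739, 0.674, 0.001]
force: [0.1, -0.7, -2.1]
grip_width: 54.1
grip_force: 43.4
shift cm [-23.2   0.3   0.3] twist -11.3 q7 -0.23 t 3.1
shift cm [-23.2   0.3   0.3] twist -0.3 q7 -0.23 t 3.1
```

```bash
python3 -m handwheel '[[[-2,0,0.2,0,0.5],[-6,0,0.2,0,0.5],[-10,0.1,0.2,0,0.5],[-14,0.1,0.2,0,0.5],[-18,0.2,0.2,0,0.5],[-21,0.3,0.2,0,0.5],[-23.2,0.3,0.2,0,0.5],[-23.2,0.3,0.2,0,0.5]]]';python3 -m handwheel '[[[0,0,4,0,0.5],[0,0,8,0,0.5],[0,0,10,0,0.5],[0,0,11,0,0.5],[0,0,11.5,0,0.5],[0,0,11.5,0,0.5]]]'; python3 - <<'E'
from h import *
go(544,-296,98,-5)
E
```

```text
time: 3.9
eef_pos: [540.6, -300.0, 224.2]
eef_rot: [-0.001, 0.741, 0.672, -0.002]
force: [-0.4, -1.0, -1.7]
grip_width: 54.4
grip_force: 43.3
time: 4.5
eef_pos: [543.4, -295.0, 110.9]
eef_rot: [-0.0, 0.739, 0.674, 0.0]
force: [-0.3, -0.2, -0.7]
grip_width: 54.4
grip_force: 43.2
shift cm [-0.1  0.1  1.3] twist -0.2 q7 0.14 t 4.5
```

```bash
python3 -m handwheel '[[[0,0,0.5,0,0.5],[0,0,0.9,0,0.5],[0,0,1.2,0,0.5],[0,0,1.2,0,0.5],[0,0,1.2,0,0.5]]]';
```

```text
time: 5.0
eef_pos: [543.2, -295.4, 99.0]
eef_rot: [0.0, 0.739, 0.674, 0.0]
force: [1.3, 0.6, -1.7]
grip_width: 54.1
grip_force: 43.2
```

```bash
python3 -m handwheel '[[[0,0,0.1,0,0.5],[0,0,0.1,0,0.5],[0,0,0.1,0,0.5]]]' | grep -E 'pos|force:';python3 -m handwheel '[[[0,0,0.1,0,0.5],[0,0,0.1,0,0.5],[0,0,0.1,0,0.5]]]'| grep -E 'pos|force:'
```

```text
eef_pos: [543.2, -295.4, 97.9]
force: [0.1, 0.8, -1.9]
grip_force: 43.2
eef_pos: [543.2, -295.7, 97.7]
force: [-2.5, 0.7, 5.5]
grip_force: 44.0
```

```bash
python3 -m handwheel '[[[0,0,0,0,1],[0,0,0,0,1],[0,0,0,0,1],[0,0,0,0,1],[0,0,-2,0,1],[0,0,-6,0,1],[0,0,-10,0,1],[0,0,-13,0,1]]]'; python3 - <<'E'
from h import *
go(569,25,228,-5)
E
```

```text
time: 6.4
eef_pos: [543.9, -295.5, 229.4]
eef_rot: [0.001, 0.739, 0.674, 0.0]
force: [0.7, -0.8, -0.6]
grip_width: 85.6
grip_force: 0.0
shift cm [32.1 -0.4  0.1] twist -0.2 q7 0.18 t 6.4
```

```bash
python3 -m handwheel '[[[32.1,-0.4,0.1,0,1],[32.1,-0.4,0.1,0,1],[32.1,-0.4,0.1,0,1],[32.1,-0.4,0.1,0,1],[32.1,-0.4,0.1,0,1],[32.1,-0.4,0.1,0,1],[32.1,-0.4,0.1,0,1],[32.1,-0.4,0.1,0,1]]]'; python3 -m handwheel '[[[0,0,5,0,1],[0,0,10,0,1],[0,0,13.0,0,1],[0,0,13,0,1],[0,0,13,0,1]]]'; python3 - <<'E'
from h import *
go(569,25,100,-5)
E
```

```text
time: 7.2
eef_pos: [568.4, 30.0, 226.1]
eef_rot: [-0.001, 0.736, 0.677, 0.001]
force: [0.4, -0.5, -0.4]
grip_width: 85.5
grip_force: 0.0
time: 7.7
eef_pos: [568.9, 23.8, 96.5]
eef_rot: [0.0, 0.739, 0.674, -0.0]
force: [0.1, -0.1, 0.6]
grip_width: 85.0
grip_force: 0.0
shift cm [ 0.1 -0.  -0.3] twist -0.3 q7 -0.47 t 7.7
```

```bash
python3 -m handwheel '[[[0,0,0,0,0.5],[0,0,0,0,0.5],[0,0,0,0,0.5],[0,0,0,0,0.5]]]' 40; python3 -m handwheel '[[[0,0,-2,0,0.5],[0,0,-5,0,0.5],[0,0,-9,0,0.5],[0,0,-13.5,0,0.5],[0,0,-13.5,0,0.5],[0,0,-13.5,0,0.5]]]'; python3 - <<'E'
from h import *
go(445,-306,232,-5)
E
```

```text
time: 8.1
eef_pos: [569.8, 24.8, 98.1]
eef_rot: [0.001, 0.739, 0.674, 0.001]
force: [-2.9, -0.1, 8.0]
grip_width: 54.6
grip_force: 40.8
time: 8.7
eef_pos: [568.9, 24.5, 232.0]
eef_rot: [0.001, 0.739, 0.674, 0.001]
force: [-0.4, 0.5, -4.4]
grip_width: 54.2
grip_force: 44.5
shift cm [-34.   -9.3  -0. ] twist -0.3 q7 -0.39 t 8.7
```

```bash
python3 -m handwheel '[[[-3,-0.8,0,0,0.5],[-7.5,-2,0,0,0.5],[-12,-3.3,0,0,0.5],[-16.5,-4.5,0,0,0.5],[-21,-5.7,0,0,0.5],[-25.5,-7,0,0,0.5],[-30,-8.2,0,0,0.5],[-33,-9,0,0,0.5]]]' | grep pos;python3 -m handwheel '[[[-1,-0.3,0,0,0.5],[-1,-0.3,2,0,0.5],[-1,-0.3,6,0,0.5],[-1,-0.3,10,0,0.5],[-1,-0.3,12.5,0,0.5],[-1,-0.3,13.2,0,0.5],[-1,-0.3,13.2,0,0.5],[-1,-0.3,13.2,0,0.5]]]'; python3 - <<'E'
from h import *
go(445,-306,96,-5)
E
```

```text
eef_pos: [445.2, -299.0, 228.9]
time: 10.3
eef_pos: [445.5, -305.2, 99.3]
eef_rot: [0.0, 0.739, 0.674, 0.0]
force: [0.2, -0.6, -3.3]
grip_width: 54.2
grip_force: 44.4
shift cm [-0.1 -0.   0.3] twist -0.2 q7 0.23 t 10.3
```

```bash
python3 -m handwheel '[[[0,0,0.2,0,0.5],[0,0,0.3,0,0.5],[0,0,0.3,0,0.5]]]' | grep -E 'pos|force:';python3 -m handwheel '[[[0,0,0.1,0,0.5],[0,0,0.1,0,0.5],[0,0,0.1,0,0.5]]]'| grep -E 'pos|force:'
```

```text
eef_pos: [445.0, -305.5, 96.1]
force: [-1.1, -0.2, -3.5]
grip_force: 44.4
eef_pos: [445.0, -305.7, 95.3]
force: [-1.5, 0.5, 2.1]
grip_force: 44.9
```

```bash
python3 -m handwheel '[[[0,0,0.05,0,0.5],[0,0,0.05,0,1],[0,0,0.05,0,1],[0,0,0.05,0,1],[0,0,0,0,1],[0,0,-3,0,1],[0,0,-8,0,1],[0,0,-13,0,1]]]'; python3 - <<'E'
from h import *
go(617,-24,200,-4)
E
```

```text
time: 11.7
eef_pos: [444.2, -304.9, 225.9]
eef_rot: [-0.001, 0.739, 0.674, -0.0]
force: [0.9, -1.4, -0.2]
grip_width: 85.6
grip_force: 0.0
shift cm [29.5 14.7  2.6] twist -1.2 q7 0.3 t 11.7
```

```bash
python3 -m handwheel '[[[29.5,14.7,0,-1,1],[29.5,14.7,0,-1,1],[29.5,14.7,0,-1,1],[29.5,14.7,0,-1,1],[29.5,14.7,0,-1,1],[29.5,14.7,0,-1,1],[29.5,14.7,0,-1,1],[29.5,14.7,2.6,-1,1]]]'>/dev/null; python3 -m handwheel '[[[0,0,0,0,1],[0,0,0,0,1],[0,0,0,0,1]]]'; python3 - <<'E'
from h import *
go(617,-24,200,-4)
ci=imaging.camera_info('wrist');im=imaging.snapshot('wrist');cv2.imwrite('pics/w2.png',im[:,:,::-1])
print(pix(ci,[(616,-23,50)]))
cv2.imwrite('pics/top2.png',imaging.snapshot('top')[:,:,::-1])
E
```

```text
time: 12.8
eef_pos: [618.4, -26.3, 199.8]
eef_rot: [0.001, 0.733, 0.68, 0.0]
force: [0.3, 0.4, 0.1]
grip_width: 85.3
grip_force: 0.0
shift cm [ 0.2 -0.2 -0. ] twist -0.3 q7 -0.3 t 12.8
[[275.7 179.4]]
```

View pics/w2.png

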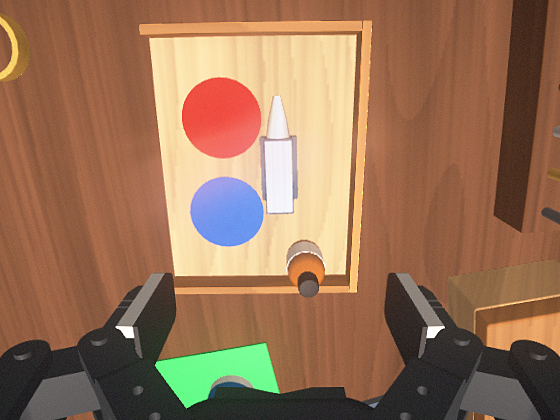

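View pics/top2.png

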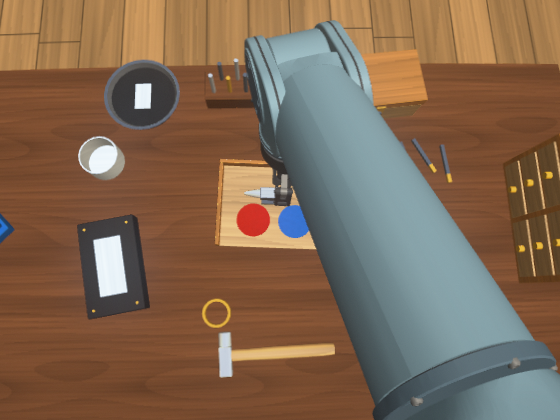

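The wrist view shows the anvil face with corners at about (265,137), (292,137), (293,213) and (268,213), and both discs clear: red (222,118), blue (227,212). The bottle is at (305,265), untouched.

```bash
python3 - <<'E'
from h import *
ci=imaging.camera_info('wrist');im=cv2.imread('pics/w2.png')[:,:,::-1].astype(int)
f=world(ci,[(265,137),(292,137),(293,213),(268,213)],50);print(f,f.mean(0),minrect(f))
r,g,b=im[...,0],im[...,1],im[...,2]
for n,m in(('red',(r>150)&(g<90)&(b<90)),('blue',(b>150)&(r<120)&(g<160))):
    m[:60]=0;m[255:]=0;m[:,:150]=0;m[:,300:]=0
    e=cv2.fitEllipse(rect(m));print(n,e,world(ci,[e[0]],6))
c=f.mean(0)
go(c[0],c[1],42,-4)
E
```

```text
[[610.3  13.7  50. ]
 [632.5  12.1  50. ]
 [629.  -54.2  50. ]
 [607.1 -52.5  50. ]] [619.7 -20.2  50. ] (array([619.6, -20.2]), array([66.8, 22.2]), 87.0111083984375)
red ((216.23089599609375, 105.78588104248047), (50.20396423339844, 83.77047729492188), 67.53805541992188) [[565.8  40.2   6. ]]
blue ((232.47337341308594, 222.09017944335938), (40.88324737548828, 77.92503356933594), 67.61567687988281) [[567.8 -74.6   6. ]]
shift cm [ 0.6  0.1 15.8] twist -0.3 q7 -0.3 t 12.9
```

```bash
python3 -m handwheel '[[[0.6,0.1,3,-1.3,1],[0.6,0.1,8,-1.3,1],[0.6,0.1,12,-1.3,1],[0.6,0.1,14.5,-1.3,1],[0.6,0.1,15.8,-1.3,1],[0.6,0.1,15.8,-1.3,1],[0.6,0.1,15.8,-1.3,1]]]'; python3 - <<'E'
from h import *
go(619.7,-20.2,41,-3)
E
```

```text
time: 13.6
eef_pos: [620.8, -19.3, 42.4]
eef_rot: [0.001, 0.725, 0.689, 0.001]
force: [0.5, 0.2, 0.2]
grip_width: 85.6
grip_force: 0.0
shift cm [-0.1 -0.1  0.1] twist 0.0 q7 -0.37 t 13.6
```

```bash
python3 -m handwheel '[[[-0.1,-0.1,0.1,0,0.15],[-0.1,-0.1,0.1,0,0.15],[-0.1,-0.1,0.1,0,0.15],[-0.1,-0.1,0.1,0,0.15],[-0.1,-0.1,0.1,0,0.15],[-0.1,-0.1,0.1,0,0.15],[-0.1,-0.1,0.1,0,0.15]]]' 60;python3 -m handwheel '[[[0,0,0,0,0.15],[0,0,0,0,0.15]]]'
```

```text
time: 14.3
eef_pos: [618.5, -20.1, 39.8]
eef_rot: [-0.0, 0.725, 0.689, -0.0]
force: [0.0, -0.3, 0.2]
grip_width: 12.6
grip_force: 0.0
time: 14.5
eef_pos: [618.5, -20.1, 39.8]
eef_rot: [-0.0, 0.725, 0.689, -0.0]
force: [0.4, -0.0, -0.2]
grip_width: 12.9
grip_force: 0.0
```

```bash
python3 - <<'E'
from h import *
cv2.imwrite('pics/w3.png',imaging.snapshot('wrist')[:,:,::-1])
s=cv2.resize(imaging.snapshot('scene')[150:290,180:360],None,fx=4,fy=4)[:,:,::-1];cv2.imwrite('pics/s3.png',s)
E
```

```text
(no output)
```

View pics/w3.png

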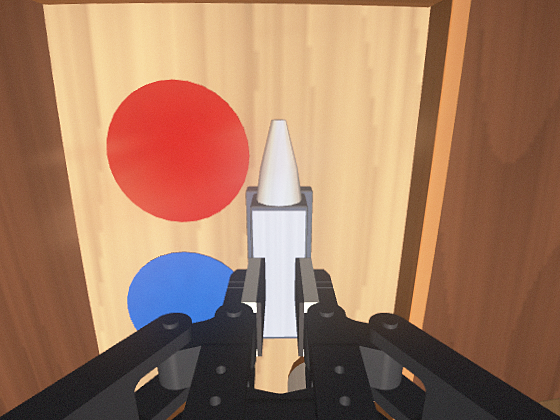

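View pics/s3.png

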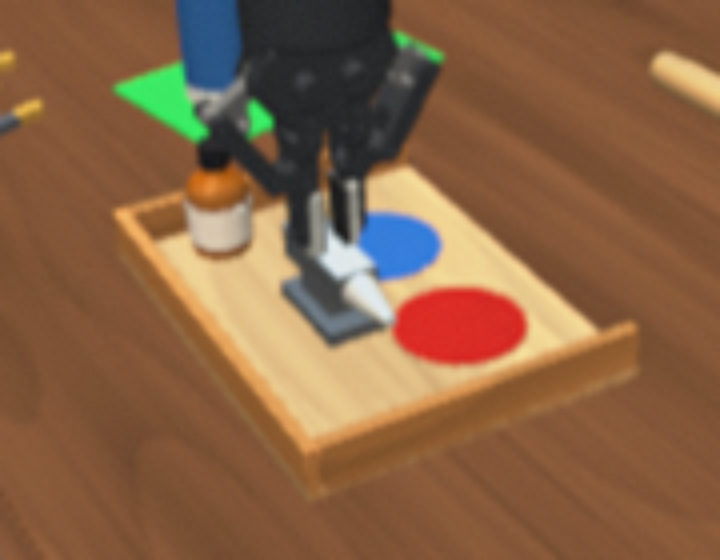

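The fingers show over the bright face at about (262,350) and (303,350), at the commanded 12.7 mm opening with no grip force. They seem to have closed above the face or beside it, so I'll compare the tip geometry with the picture.

```bash
python3 - <<'E'
from h import *
from cell import robot
print(robot.tcp_to_tips,[a for a in dir(robot) if a[0]!='_'])
p,R=tool();ci=imaging.camera_info('wrist');s=state();print(p,s['q'],s['grip_width'],s['grip_force'],s['time'])
for d in(-25,-5,0,14):print(d,pix(ci,[p+R@[0,6.3,d],p+R@[0,-6.3,d],p+R@[0,12,d],p+R@[11,6.3,d]]).round(0).tolist())
print('face',pix(ci,[(619.7,-20.2,50),(620.5,-53,50),(608,-53,50)]))
E
python3 -m handwheel '[[[0,0,0,0,0.15],[0,0,0,0,0.15]]]' | tail -3
```

```text
14.0 ['Unreachable', 'tcp_to_tips']
[618.5 -20.1  39.8] [ 0.2  0.7 -0.3  1.7  0.3  0.7 -0.4] 13.03751308716406 0.0 14.6
-25 [[294.0, 291.0], [263.0, 291.0], [308.0, 291.0], [295.0, 267.0]]
-5 [[293.0, 268.0], [265.0, 268.0], [305.0, 268.0], [293.0, 246.0]]
0 [[292.0, 263.0], [265.0, 263.0], [304.0, 263.0], [292.0, 241.0]]
14 [[291.0, 250.0], [266.0, 250.0], [303.0, 250.0], [291.0, 230.0]]
face [[281.3 273.7]
 [286.5 335.6]
 [260.  336.7]]
force: [-1.1, 0.5, -0.7]
grip_width: 12.6
grip_force: 0.0
```

```bash
python3 - <<'E'
from h import *
p,R=tool();ci=imaging.camera_info('scene')
f=lambda X:((pix(ci,X)-[180,150])*4).round(0).tolist()
for d in(-25,-10,0,14):print(d,f([p+R@[11,6.3,d],p+R@[11,-6.3,d],p+R@[-11,6.3,d]]))
print('face',f([(610.3,13.7,50),(632.5,12.1,50),(629,-54,50),(607,-52,50)]), 'foot',f([(604,11,6),(638,9,6)]))
E
```

```text
-25 [[323.0, 236.0], [345.0, 229.0], [304.0, 217.0]]
-10 [[325.0, 260.0], [346.0, 253.0], [306.0, 241.0]]
0 [[326.0, 276.0], [347.0, 269.0], [307.0, 257.0]]
14 [[327.0, 298.0], [348.0, 291.0], [308.0, 278.0]]
face [[373.0, 271.0], [334.0, 283.0], [277.0, 225.0], [314.0, 215.0]] foot [[383.0, 333.0], [326.0, 353.0]]
```

Both cameras put the fingertips near z≈55, which is about 30 mm above the nominal figure, so the fingers closed just over the anvil's face. I'll open and go lower in steps, watching the force.

```bash
python3 -m handwheel '[[[0,0,0,0,1],[0,0,0,0,1],[0,0,0,0,1],[0,0,0,0,1],[0,0,0,0,1],[0,0,0.5,0,1],[0,0,1,0,1],[0,0,1,0,1]]]' | grep -E 'pos|force:|width'; python3 -m handwheel '[[[0,0,0.4,0,1],[0,0,0.8,0,1],[0,0,0.8,0,1],[0,0,0.8,0,1]]]' | grep -E 'pos|force:|width'; python3 - <<'E'
from h import *
s=cv2.resize(imaging.snapshot('scene')[150:290,180:360],None,fx=4,fy=4)[:,:,::-1];cv2.imwrite('pics/s4.png',s)
E
```

```text
eef_pos: [617.8, -20.2, 28.8]
force: [0.4, -0.5, -0.0]
grip_width: 85.4
grip_force: 0.0
eef_pos: [618.5, -20.1, 21.7]
force: [0.9, -0.5, 0.3]
grip_width: 85.1
grip_force: 0.0
```

View pics/s4.png

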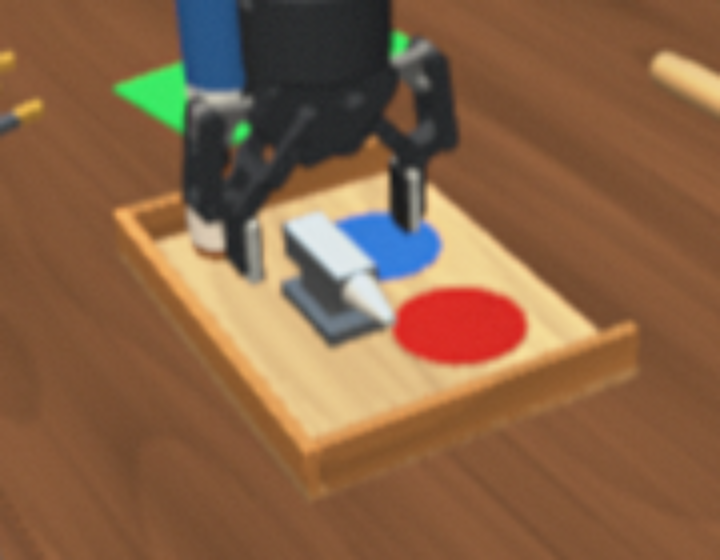

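```bash
python3 - <<'E'
from h import *
p,R=tool();ci=imaging.camera_info('scene')
f=lambda X:((pix(ci,X)-[180,150])*4).round(0).tolist()
for d in(-40,-30,-20,-10,0):print(d,p[2]-d,f([p+R@[11,43,d],p+R@[-11,43,d],p+R@[11,-43,d],p+R@[-11,-43,d]]))
E
```

```text
-40 61.873451519314685 [[260.0, 262.0], [241.0, 242.0], [406.0, 215.0], [385.0, 197.0]]
-30 51.873451519314685 [[261.0, 278.0], [243.0, 258.0], [406.0, 230.0], [386.0, 212.0]]
-20 41.873451519314685 [[263.0, 294.0], [244.0, 274.0], [407.0, 246.0], [387.0, 228.0]]
-10 31.87345151931469 [[264.0, 310.0], [246.0, 290.0], [407.0, 262.0], [387.0, 243.0]]
0 21.87345151931469 [[265.0, 325.0], [247.0, 305.0], [407.0, 277.0], [388.0, 258.0]]
```

```bash
python3 -m handwheel '[[[0.1,0,0.5,0,1],[0.1,0,1,0,1],[0,0,1,0,0.15],[0,0,1,0,0.15],[0,0,1,0,0.15],[0,0,1,0,0.15],[0,0,1,0,0.15],[0,0,1,0,0.15]]]' 60 | grep -E 'pos|force:|width';python3 -m handwheel '[[[0,0,0,0,0.15],[0,0,0,0,0.15]]]'
```

```text
eef_pos: [618.6, -20.1, 12.2]
force: [-1.8, 0.4, 3.5]
grip_width: 23.0
grip_force: 59.9
time: 17.05
eef_pos: [618.6, -20.2, 12.2]
eef_rot: [0.0, 0.725, 0.689, -0.0]
force: [-2.1, 0.0, 5.7]
grip_width: 23.2
grip_force: 60.1
```

```bash
python3 -m handwheel '[[[0,0,-1,0,0.15],[0,0,-3,0,0.15],[0,0,-6,0,0.15],[0,0,-10,0,0.15],[0,0,-13,0,0.15],[0,0,-13,0,0.15],[0,0,-13,0,0.15]]]' | grep -E 'pos|force:|width';python3 - <<'E'
from h import *
go(473.9,326.7,142,99.7)
E
```

```text
eef_pos: [618.0, -20.4, 141.3]
force: [-0.6, -0.3, -6.6]
grip_width: 23.1
grip_force: 59.9
shift cm [ 33.9 -16.2  -0.1] twist 77.4 q7 -0.31 t 17.75
```

```bash
python3 -m handwheel '[[[2.6,-1.2,0,-7.9,0.15],[5.2,-2.5,0,-15.8,0.15],[7.8,-3.7,0,-23.7,0.15],[10.4,-5,0,-31.6,0.15],[13,-6.2,0,-39.5,0.15],[15.6,-7.5,0,-47.4,0.15],[18.2,-8.7,0,-55.3,0.15],[20.8,-10,0,-63.2,0.15]]]' | grep -E 'pos|force:|width';python3 -m handwheel '[[[0,0,0,0,0.15],[0,0,0,0,0.15]]]' | grep -E 'pos|force:|width';python3 - <<'E'
from h import *
go(473.9,326.7,142,99.7)
E
```

```text
eef_pos: [527.2, 192.8, 139.4]
force: [0.7, 0.4, -5.6]
grip_width: 23.1
grip_force: 59.7
eef_pos: [527.5, 192.7, 139.7]
force: [0.5, -0.4, -4.2]
grip_width: 22.7
grip_force: 59.8
shift cm [11.3  9.  -0.2] twist -39.4 q7 0.24 t 18.75
```

```bash
python3 -m handwheel '[[[2,1.6,0,-7.9,0.15],[4.5,3.6,0,-15.8,0.15],[7,5.5,0,-23.7,0.15],[9.5,7.5,0,-31.6,0.15],[11.3,9,0,-39.4,0.15],[11.3,9,0,-39.4,0.15],[11.3,9,0,-39.4,0.15]]]' | grep -E 'pos|force:|width';python3 - <<'E'
from h import *
go(473.9,326.7,60,99.7)
ci=imaging.camera_info('wrist');im=imaging.snapshot('wrist');cv2.imwrite('pics/w5.png',im[:,:,::-1])
E
```

```text
eef_pos: [475.9, 325.5, 140.5]
force: [-0.7, -0.3, -5.0]
grip_width: 22.5
grip_force: 59.9
shift cm [0.2 0.2 8.1] twist -0.2 q7 0.58 t 19.45
```

View pics/w5.png

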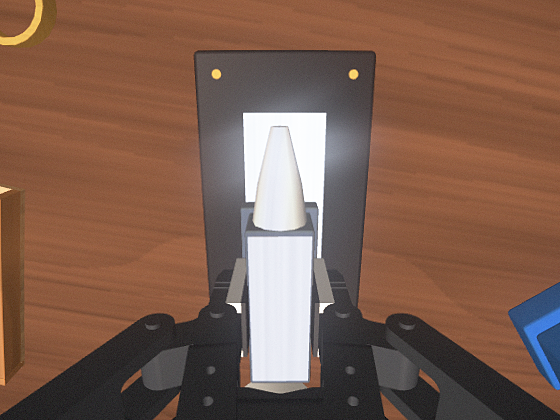

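```bash
python3 - <<'E'
from h import *
p,R=tool();ci=imaging.camera_info('wrist')
e=world(ci,[(243.5,113),(326,112)],40);print(e,np.linalg.norm(e[0]-e[1]))
d=e[1]-e[0];d/=np.linalg.norm(d);n=np.array([d[1],-d[0],0]);n*= -np.sign(n@(e.mean(0)-p)); c=e.mean(0)+60*n;print('plate c',c,'axis',np.degrees(np.arctan2(-n[1],-n[0])))
bk=world(ci,[(195,52),(376,51),(216.5,74),(353.5,74)],40);print(bk)
f=world(ci,[(247,237),(312,235),(309,381),(251,382)],p[2]+37.8);print(f,f.mean(0)-p,minrect(f)); print(R[:,0],R[:,1])
E
```

```text
[[419.9 289.8  40. ]
 [410.  344.8  40. ]] 55.967770001903745
plate c [474.  327.9  40. ] axis -169.84273457285747
[[386.4 253.2  40. ]
 [366.4 369.3  40. ]
 [397.8 268.7  40. ]
 [382.9 357.9  40. ]]
[[449.7 308.4 178.3]
 [445.3 330.4 178.3]
 [507.8 341.4 178.3]
 [512.2 318.5 178.3]] [ 2.3 -0.  37.8] (array([478.7, 324.4]), array([63.8, 23.3]), 10.044321060180664)
[-1.  -0.2  0. ] [-0.2  1.  -0. ]
```

```bash
python3 -m handwheel '[[[0.3,0.2,2,-0.2,0.15],[0.3,0.2,5,-0.2,0.15],[0.3,0.2,7.5,-0.2,0.15],[0.3,0.2,8.6,-0.2,0.15],[0.3,0.2,8.9,-0.2,0.15],[0.3,0.2,8.9,-0.2,0.15],[0.3,0.2,8.9,-0.2,0.15]]]' | grep -E 'pos|force:|width';python3 - <<'E'
from h import *
go(473,327.3,46,99.9)
E
```

```text
eef_pos: [473.5, 328.9, 54.0]
force: [0.4, 0.0, -4.2]
grip_width: 23.1
grip_force: 59.9
shift cm [ 0.1 -0.1  0.8] twist -0.1 q7 0.49 t 20.2
```

```bash
python3 -m handwheel '[[[0.1,-0.1,0.3,0,0.15],[0.1,-0.1,0.5,0,0.15],[0.1,-0.1,0.5,0,0.15],[0.1,-0.1,0.5,0,0.15]]]' | grep -E 'pos|force:';python3 -m handwheel '[[[0,0,0.1,0,0.15],[0,0,0.1,0,0.15],[0,0,0.1,0,0.15]]]' | grep -E 'pos|force:'; python3 -m handwheel '[[[0,0,0.1,0,0.15],[0,0,0.1,0,0.15],[0,0,0.1,0,0.15]]]' | grep -E 'pos|force:'
```

```text
eef_pos: [471.8, 327.3, 47.9]
force: [-0.1, 0.3, -5.5]
grip_force: 59.9
eef_pos: [471.8, 327.3, 46.8]
force: [0.4, -0.5, -5.9]
grip_force: 59.9
eef_pos: [471.8, 327.4, 46.2]
force: [-0.8, -1.9, 1.5]
grip_force: 60.7
```

```bash
python3 -m handwheel '[[[0,0,0.05,0,0.15],[0,0,0.05,0,1],[0,0,0.05,0,1],[0,0,0.05,0,1],[0,0,0.05,0,1],[0,0,-2,0,1],[0,0,-6,0,1],[0,0,-10,0,1]]]' | grep -E 'pos|force:|width';python3 -m handwheel '[[[0,0,-5,0,1],[0,0,-9,0,1],[0,0,-9,0,1],[0,0,-9,0,1]]]' | grep -E 'pos|force:|width'; python3 - <<'E'
from h import *
cv2.imwrite('pics/w6.png',imaging.snapshot('wrist')[:,:,::-1]);im=imaging.snapshot('top');cv2.imwrite('pics/t6.png',im[:,:,::-1])
cv2.imwrite('pics/m6.png',np.hstack([cv2.imread('pics/w6.png')[60:420,140:440],cv2.resize(im[200:335,60:240][:,:,::-1],(480,360))]))
E
```

```text
eef_pos: [471.2, 327.0, 146.5]
force: [1.4, 1.2, 0.8]
grip_width: 85.5
grip_force: 0.0
eef_pos: [472.2, 327.4, 236.5]
force: [0.8, 0.7, -0.2]
grip_width: 85.5
grip_force: 0.0
```

View pics/m6.png

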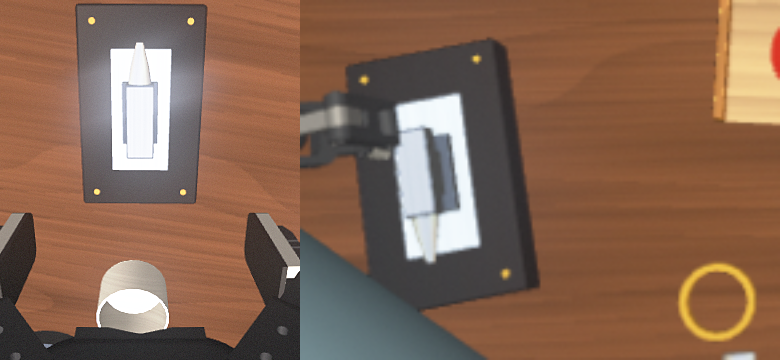

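The anvil stands on the plate. In the wrist picture (full-frame pixels) the plate corners are about (251,109), (310,108), (309,230) and (253,230), and the face spans (267,147) to (293,218).

```bash
python3 - <<'E'
from h import *
ci=imaging.camera_info('wrist')
P=world(ci,[(251,109),(310,108),(309,230),(253,230)],40);print('plate',P.mean(0),minrect(P))
F=world(ci,[(267,147),(293,146),(293,218),(267,218)],84);print('face',F.mean(0),minrect(F))
f=world(ci,[(263,142),(297,142),(297,204),(263,204)],50);print('foot',f.mean(0),minrect(f))
# discs, from wrist picture w2 taken at eef (618.4,-26.3,199.8): use top view t6 here
im=cv2.imread('pics/t6.png')[:,:,::-1].astype(int);ct=imaging.camera_info('top')
r,g,b=im[...,0],im[...,1],im[...,2]
for n,m in(('red',(r>130)&(g<70)&(b<70)),('blue',(b>130)&(r<110)&(g<140))):
    k=np.zeros_like(m);k[195:245,230:320]=m[195:245,230:320]
    e=cv2.fitEllipse(cv2.convexHull(rect(k)));print(n,np.round(e[0]+e[1],1),world(ct,[e[0]],6))
go(445,-306,235,-5)
E
```

```text
plate [472.2 327.1  40. ] (array([472.5, 326.4]), array([121.2,  57.3]), 10.78741455078125)
face [472.  326.3  84. ] (array([472. , 325.9]), array([63.7, 23. ]), 10.48507022857666)
foot [471.5 326.2  50. ] (array([471.5, 326.2]), array([60., 33.]), 9.863615036010742)
red [253.  219.5  31.6  31.8] [[568.8  26.8   6. ]]
blue [294.4 221.1  31.7  32.2] [[562.8 -64.6   6. ]]
shift cm [ 13.4 -61.9   0.1] twist -75.1 q7 0.66 t 22.5
```

```bash
python3 -m handwheel '[[[-1,-4,0,8,1],[-2,-8,0,16,1],[-3,-12,0,24,1],[-4,-16,0,32,1],[-5,-20,0,40,1],[-6,-24,0,48,1],[-7,-28,0,56,1],[-8,-32,0,64,1]]]' | grep -E 'pos|force:';python3 - <<'E'
from h import *
go(565,-20,235,-5)
E
```

```text
eef_pos: [604.9, 23.7, 234.0]
force: [0.9, -0.2, -0.0]
grip_force: 0.0
shift cm [-1.2 -5.8 -0.1] twist 40.5 q7 0.24 t 23.3
```

```bash
python3 -m handwheel '[[[-1,-5,0,8,1],[-1.2,-5.8,0,16,1],[-1.2,-5.8,0,24,1],[-1.2,-5.8,0,32,1],[-1.2,-5.8,0,40.5,1],[-1.2,-5.8,0,40.5,1],[-1.2,-5.8,0,40.5,1]]]' | grep -E 'pos|force:';python3 - <<'E'
from h import *
ci=imaging.camera_info('wrist');im=imaging.snapshot('wrist').astype(int)
cv2.imwrite('pics/w7.png',im[:,:,::-1])
r,g,b=im[...,0],im[...,1],im[...,2]
for n,m in(('red',(r>110)&(g<80)&(b<80)),('blue',(b>1.5*r)&(b>1.25*g)&(b>90))):
    k=np.zeros_like(m);k[:330,150:400]=m[:330,150:400]
    e=cv2.fitEllipse(cv2.convexHull(rect(k)));c=np.round(e[0]+e[1],1);print(n,c,world(ci,[e[0],(e[0][0]+e[1][0]/2,e[0][1])],6))
go(445,-306,235,-5)
E
```

```text
eef_pos: [564.8, -18.0, 234.7]
force: [0.4, 0.3, -0.8]
grip_force: 0.0
red [264.2  90.3   6.5  25.4] [[555.3  58.4   6. ]
 [558.6  58.1   6. ]]
blue [281.2 204.8  63.1  66.5] [[563.1 -63.    6. ]
 [597.7 -65.6   6. ]]
shift cm [-29.6  -9.7   0. ] twist 0.6 q7 -0.32 t 24.05[ WARN:0@0.370] global loadsave.cpp:1063 imwrite_ Unsupported depth image for selected encoder is fallbacked to CV_8U.
```

View pics/w7.png

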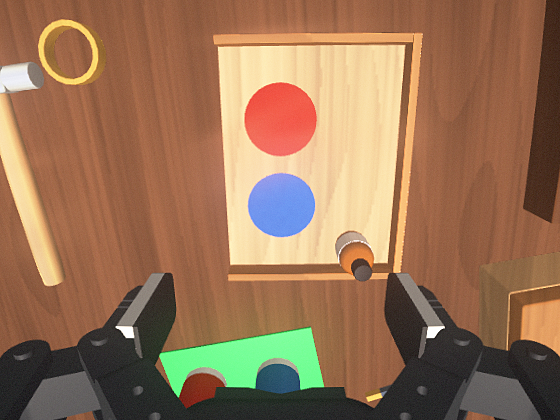

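```bash
python3 - <<'E'
from h import *
ci=imaging.camera_info('wrist'); print(world(ci,[(280.5,119),(281.2,204.8)],6))
E
python3 -m handwheel '[[[-5,-1.6,0,0.5,1],[-10,-3.3,0,0.5,1],[-15,-5,0,0.5,1],[-20,-6.5,0,0.5,1],[-25,-8.2,0,0.5,1],[-29.6,-9.7,0,0.5,1],[-29.6,-9.7,0,0.5,1],[-29.6,-9.7,0,0.5,1]]]' | grep -E 'pos|force:';python3 - <<'E'
from h import *
ci=imaging.camera_info('wrist');im=imaging.snapshot('wrist')
cv2.imwrite('pics/w8.png',im[:,:,::-1])
m=im.min(2)>185; m[330:]=0;m[:,:170]=0;m[:,390:]=0
cs,_=cv2.findContours(m.astype(np.uint8),cv2.RETR_EXTERNAL,cv2.CHAIN_APPROX_NONE)
for c in cs:
    if cv2.contourArea(c)>300:e=cv2.fitEllipse(c);print(np.round(e[0]+e[1],1),world(ci,[e[0]],123))
go(445,-306,82,-5)
E
```

```text
[[569.7  29.    6. ]
 [563.4 -63.    6. ]]
eef_pos: [443.3, -307.5, 235.4]
force: [0.5, 1.2, 0.1]
grip_force: 0.0
[279.3 191.6  50.8  52.5] [[ 443.7 -304.5  123. ]]
shift cm [-0.1  0.  15.3] twist -0.1 q7 0.29 t 24.9
```

View pics/w8.png

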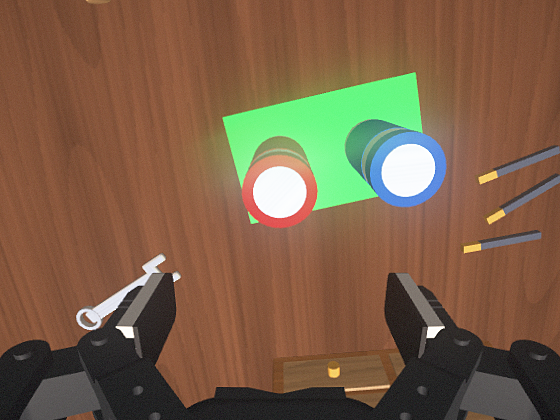

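Both tins stand upright on the mat, red lid at (279,192) and blue lid at (408,170). The discs were at red (280,119) and blue (281,205) in the previous picture. Fetching the red tin, gripped lower this time.

```bash
python3 -m handwheel '[[[0.2,0,5,0,1],[0.2,0,10,0,1],[0.2,0,14,0,1],[0.2,0,15.3,0,1],[0.2,0,15.3,0,1],[0.2,0,15.3,0,1]]]' 40| grep -E 'pos|force:';python3 -m handwheel '[[[0,0,0,0,0.5],[0,0,0,0,0.5],[0,0,0,0,0.5],[0,0,0,0,0.5]]]'| grep -E 'pos|force:|width'; python3 -m handwheel '[[[0,0,-2,0,0.5],[0,0,-5,0,0.5],[0,0,-9,0,0.5],[0,0,-13.5,0,0.5],[0,0,-15,0,0.5],[0,0,-15,0,0.5]]]'| grep -E 'pos|force:|width'; python3 - <<'E'
from h import *
go(569.3,28,232,-5)
E
```

```text
eef_pos: [446.8, -302.8, 84.5]
force: [-0.1, -0.4, 0.4]
grip_force: 0.0
eef_pos: [445.6, -304.0, 84.7]
force: [-2.1, 0.9, 8.6]
grip_width: 54.6
grip_force: 40.5
eef_pos: [446.3, -304.2, 235.9]
force: [-0.3, 0.5, -3.4]
grip_width: 54.9
grip_force: 44.7
shift cm [34.2  9.3  0.3] twist -0.2 q7 0.28 t 26.5
```

```bash
python3 -m handwheel '[[[3,0.8,0,0,0.5],[7.5,2,0,0,0.5],[12,3.3,0,0,0.5],[16.5,4.5,0,0,0.5],[21,5.7,0,0,0.5],[25.5,7,0,0,0.5],[30,8.2,0,0,0.5],[33,9,0,0,0.5]]]' | grep pos;python3 -m handwheel '[[[1.2,0.3,0,0,0.5],[1.2,0.3,1,0,0.5],[1.2,0.3,5,0,0.5],[1.2,0.3,9,0,0.5],[1.2,0.3,12,0,0.5],[1.2,0.3,13,0,0.5],[1.2,0.3,13,0,0.5],[1.2,0.3,13,0,0.5]]]'; python3 - <<'E'
from h import *
go(569.3,28.5,88,-5)
E
```

```text
eef_pos: [563.5, 21.5, 231.2]
time: 28.1
eef_pos: [569.0, 28.3, 103.8]
eef_rot: [0.001, 0.738, 0.674, 0.0]
force: [0.0, 1.1, -2.9]
grip_width: 54.6
grip_force: 44.3
shift cm [0.  0.  1.6] twist -0.2 q7 -0.51 t 28.1
```

```bash
python3 -m handwheel '[[[0,0,0.6,0,0.5],[0,0,1.2,0,0.5],[0,0,1.4,0,0.5],[0,0,1.4,0,0.5],[0,0,1.4,0,0.5]]]' | grep -E 'pos|force:';python3 -m handwheel '[[[0,0,0.1,0,0.5],[0,0,0.1,0,0.5],[0,0,0.1,0,0.5]]]'| grep -E 'pos|force:'
```

```text
eef_pos: [568.3, 29.1, 89.0]
force: [-0.3, -0.4, -3.2]
grip_force: 44.4
eef_pos: [568.3, 29.1, 88.0]
force: [-0.2, 0.1, -3.5]
grip_force: 44.6
```

```bash
python3 -m handwheel '[[[0.0,0.1,0.1,0,0.5],[0,0.1,0.1,0,0.5],[0,0.1,0.1,0,0.5]]]' | grep -E 'pos|force:';python3 -m handwheel '[[[0,0,0.05,0,0.5],[0,0,0.05,0,0.5],[0,0,0.05,0,0.5]]]'| grep -E 'pos|force:'
```

```text
eef_pos: [568.7, 29.3, 87.9]
force: [-4.7, 0.5, 8.6]
grip_force: 46.1
eef_pos: [568.7, 29.4, 87.8]
force: [-7.2, -0.6, 12.4]
grip_force: 46.4
```

```bash
python3 -m handwheel '[[[0,0,-0.05,0,0.5],[0,0,-0.05,0,1],[0,0,-0.05,0,1],[0,0,-0.05,0,1],[0,0,-0.05,0,1],[0,0,-3,0,1],[0,0,-8,0,1],[0,0,-13,0,1]]]'|grep -E 'pos|force:'; python3 -m handwheel '[[[-5,0,-1.7,0,1],[-5,0,-1.7,0,1],[-5,0,-1.7,0,1],[-5,0,-1.7,0,1]]]'|grep -E 'pos|force:'; python3 - <<'E'
from h import *
ci=imaging.camera_info('wrist');im=imaging.snapshot('wrist')
cv2.imwrite('pics/w9.png',im[:,:,::-1])
m=im.min(2)>200; m[330:]=0;m[:,:170]=0;m[:,390:]=0
cs,_=cv2.findContours(m.astype(np.uint8),cv2.RETR_EXTERNAL,cv2.CHAIN_APPROX_NONE)
for c in cs:
    if cv2.contourArea(c)>300:e=cv2.fitEllipse(c);print(np.round(e[0]+e[1],1),world(ci,[e[0]],126))
# predicted disc outline overlap: project disc circle at wrist estimate
go(544,-296,232,-5)
ci=None
E
```

```text
eef_pos: [568.5, 29.0, 217.3]
force: [1.0, -0.4, -0.2]
grip_force: 0.0
eef_pos: [564.3, -20.1, 232.7]
force: [0.4, 0.6, 1.1]
grip_force: 0.0
[276.3 131.2  56.3  57.1] [[566.7  28.7 126. ]]
shift cm [-27.7   0.4   0. ] twist -0.1 q7 -0.33 t 30.75
```

View pics/w9.png

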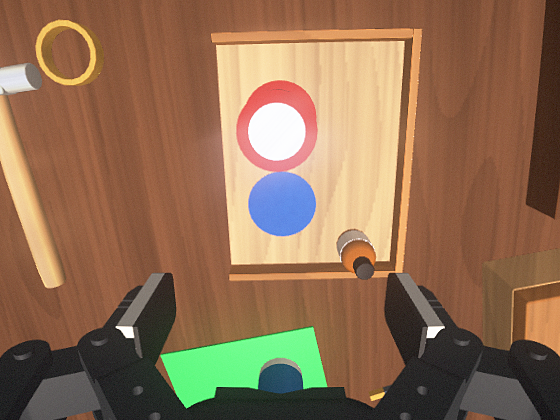

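```bash
python3 -m handwheel '[[[-5,0,0,0,1],[-10,0,0,0,1],[-15,0.2,0,0,1],[-20,0.3,0,0,1],[-25,0.4,0,0,1],[-27.7,0.4,0,0,1],[-27.7,0.4,0,0,1],[-27.7,0.4,0,0,1]]]' | grep -E 'pos|force:';python3 - <<'E'
from h import *
def lids(n,z,box):
    ci=imaging.camera_info(n);im=imaging.snapshot(n);cv2.imwrite(f'pics/l_{n}.png',im[:,:,::-1])
    x0,x1,y0,y1=box;m=np.zeros(im.shape[:2],np.uint8);m[y0:y1,x0:x1]=im[y0:y1,x0:x1].min(2)>190
    for c in cv2.findContours(m,cv2.RETR_EXTERNAL,cv2.CHAIN_APPROX_NONE)[0]:
        if cv2.contourArea(c)>150:e=cv2.fitEllipse(c);print(n,np.round(e[0]+e[1],1),world(ci,[e[0]],z))
lids('wrist',123,(170,390,0,330)); lids('top',126,(236,274,190,235))
go(544,-296,82,-5)
E
```

```text
eef_pos: [544.0, -295.9, 232.4]
force: [0.2, 0.9, -0.3]
grip_force: 0.0
wrist [274.1 197.9  50.6  52.6] [[ 540.2 -296.4  123. ]]
top [251.6 210.3  19.3  19.7] [[566.9  27.5 126. ]]
shift cm [-0.2 -0.  15.1] twist 0.1 q7 0.16 t 31.65
```

The red tin reads within about 2 mm of its disc centre in both cameras, which is good enough. Fetching the blue tin.

```bash
python3 -m handwheel '[[[-0.1,-0.2,5,0,1],[-0.1,-0.2,10,0,1],[-0.1,-0.2,14,0,1],[-0.1,-0.2,15.1,0,1],[-0.1,-0.2,15.1,0,1],[-0.1,-0.2,15.1,0,1]]]' 40| grep -E 'pos|force:';python3 -m handwheel '[[[0,0,0,0,0.5],[0,0,0,0,0.5],[0,0,0,0,0.5],[0,0,0,0,0.5]]]'| grep -E 'pos|force:|width'; python3 -m handwheel '[[[0,0,-2,0,0.5],[0,0,-5,0,0.5],[0,0,-9,0,0.5],[0,0,-13.5,0,0.5],[0,0,-15,0,0.5],[0,0,-15,0,0.5]]]'| grep -E 'pos|force:|width'; python3 - <<'E'
from h import *
go(564,-64,232,-5)
E
```

```text
eef_pos: [543.7, -297.6, 84.4]
force: [-0.7, -0.1, 0.9]
grip_force: 0.0
eef_pos: [542.6, -298.6, 84.4]
force: [-2.3, 0.0, 6.9]
grip_width: 54.8
grip_force: 40.7
eef_pos: [543.3, -298.6, 235.3]
force: [0.9, 0.9, -2.5]
grip_width: 55.3
grip_force: 43.5
shift cm [23.6 -0.1  0.3] twist -0.2 q7 0.16 t 33.25
```

```bash
python3 -m handwheel '[[[2,0,0,0,0.5],[6,0,0,0,0.5],[10,0,0,0,0.5],[14,0,0,0,0.5],[18,-0.1,0,0,0.5],[21,-0.1,0,0,0.5],[23.4,-0.1,0,0,0.5],[23.4,-0.1,0,0,0.5]]]' | grep pos;python3 -m handwheel '[[[0,0,0,0,0.5],[0,0,1,0,0.5],[0,0,5,0,0.5],[0,0,9,0,0.5],[0,0,12,0,0.5],[0,0,13,0,0.5],[0,0,13,0,0.5],[0,0,13,0,0.5]]]'; python3 - <<'E'
from h import *
go(564,-65.5,88,-5)
E
```

```text
eef_pos: [560.6, -59.7, 230.4]
time: 34.85
eef_pos: [562.7, -65.2, 103.3]
eef_rot: [0.001, 0.738, 0.674, 0.001]
force: [0.1, 0.5, -1.9]
grip_width: 54.9
grip_force: 43.4
shift cm [-0.   0.1  1.5] twist -0.2 q7 -0.33 t 34.85
```

```bash
python3 -m handwheel '[[[0,0.1,0.6,0,0.5],[0,0.1,1.2,0,0.5],[0,0.1,1.4,0,0.5],[0,0.1,1.4,0,0.5],[0,0.1,1.4,0,0.5]]]' | grep -E 'pos|force:';python3 -m handwheel '[[[0,0,0.1,0,0.5],[0,0,0.1,0,0.5],[0,0,0.1,0,0.5]]]'| grep -E 'pos|force:'
```

```text
eef_pos: [562.9, -64.8, 88.5]
force: [0.9, -0.4, -1.8]
grip_force: 43.4
eef_pos: [563.1, -64.8, 87.6]
force: [0.2, -0.3, -0.2]
grip_force: 43.6
```

```bash
python3 -m handwheel '[[[0,0.05,0,0,0.5],[0,0.1,0.05,0,0.5],[0,0.1,0.1,0,0.5],[0,0.1,0.1,0,0.5]]]' | grep -E 'pos|force:'; python3 -m handwheel '[[[0,0,-0.05,0,0.5],[0,0,-0.05,0,1],[0,0,-0.05,0,1],[0,0,-0.05,0,1],[0,0,-0.05,0,1],[0,0,-3,0,1],[0,0,-8,0,1],[0,0,-13,0,1]]]'|grep -E 'pos|force:'; python3 -m handwheel '[[[-5,-0,-5,0,1],[-10,-0,-6,0,1],[-15,-0,-6,0,1],[-20,0,-6,0,1],[-25,0,-6,0,1],[-30,0,-6,0,1],[-32,0,-6,0,1],[-32,0,-6,0,1]]]'|grep -E 'pos|force:'; python3 - <<'E'
from h import *
ci=imaging.camera_info('top');im=imaging.snapshot('top')
m=im.min(2)>190
for x0,x1 in((236,274),(280,322)):
    k=np.zeros(m.shape,np.uint8);k[190:235,x0:x1]=m[190:235,x0:x1]
    e=cv2.fitEllipse(rect(k));print(np.round(e[0]+e[1],1),world(ci,[e[0]],126))
a=cv2.resize(im[140:320,60:345],(570,360));s=cv2.resize(imaging.snapshot('scene')[140:360,180:520],(340,220))
c=np.zeros((585,570,3),np.uint8);c[:360]=a;c[362:582,:340]=s;cv2.imwrite('pics/end.png',c[:,:,::-1])
E
```

```text
eef_pos: [563.4, -64.7, 87.5]
force: [-5.6, -0.1, 12.7]
grip_force: 45.0
eef_pos: [563.0, -64.8, 217.2]
force: [1.6, -0.6, 0.2]
grip_force: 0.0
eef_pos: [531.9, -391.4, 275.3]
force: [0.3, -0.6, 0.4]
grip_force: 0.0
[251.6 210.3  19.1  19.7] [[566.9  27.5 126. ]]
[298.7 212.2  19.   19.6] [[560.9 -63.3 126. ]]
```

View pics/end.png

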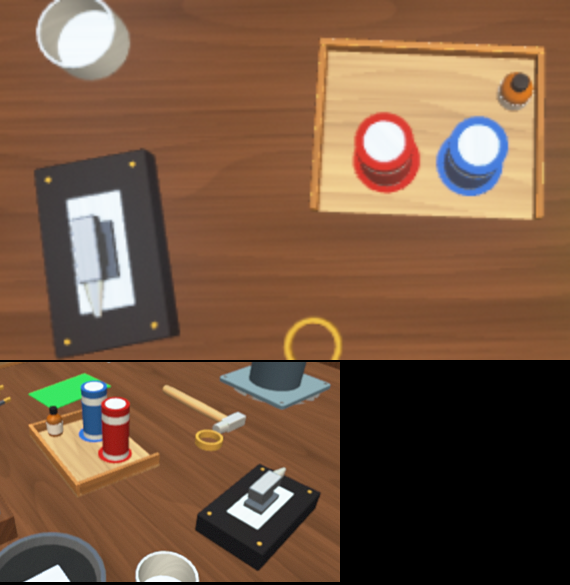

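Both tins are upright on their own discs, within about 2 mm of centre. The anvil is on the plate and the bottle hasn't moved.

```bash
python3 -c "
from cell import order
print(order.close_job())"
```

```text
the job is handed in; nothing more can be done
None
```

The job is handed in: the anvil stands centred on the plate to about 1 mm and in line with it, each tin is back upright within about 2 mm of its own disc's centre, and the oil bottle was not touched.

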